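Assemble the keyed drive of a revolving winter display

TASK

Put the revolving display's drive together: first stand the loose steel key in the shaft's slot, right down to the bottom, then slide the pulley onto the shaft with its keyway over the key until it sits fully home on the collar. Finally turn the cranked keeper bar and lay it flat across the two posts so that each end rests down in its notch, let go, and leave the foam house, glue bottle and jar where they are.

Things in the scene. Friction and masses are not known exactly. Their poses are not given: they have to be found in the camera images.
- drive: Fixed drive unit: grey base 150 (x) x 200 (y) x 25 mm, upright steel shaft in its middle, 26 mm diameter, top at z 85 mm, on a square dark collar 60 x 60 mm, top at z 45 mm. Origin on the shaft's axis at table height; x points to the shaft's slotted side, y along the line of the two posts, z up. A dark motor cylinder, 48 mm thick, 102 mm long, lies along y at x 100 mm
- slot_floor (a point): Centre of the slot's floor (drive frame x 11, y 0, z 25 mm): where the middle of the key's foot belongs; axes as the drive's. The slot is cut in the shaft's +x side, open at the top and outwards, 12.4 mm wide (y), from x 1.5 mm outwards; through the collar it goes on as a closed pocket, x 1.5 to 20.5 mm, floor at z 25 mm
- seat (a point): Point on the shaft's axis at the height of the collar's top (drive frame: 0, 0, 45 mm): where the pulley's origin belongs; axes as the drive's
- rest (a point): Point on the shaft's axis at the height of the notch floors (drive frame 0, 0, 136 mm): where the bar's origin belongs; axes as the drive's. Two aluminium posts stand at (x, y) = (15, 81) and (-15, -81) mm, each 40 mm (x) by 14 mm (y), top at z 152 mm; in the middle of each an open-topped notch, 20 mm wide (x), floor at z 136 mm, runs through along y
- stand: Fixed white foam block 70 x 70 x 35 mm with one rectangular pocket, floor 5 mm above the table, in which the key stands at the start with about 1.5 mm play all round. Origin in the centre of its underside
- key: Loose plain steel key, an upright flat bar: 16 mm (x) by 10 mm (y) by 95 mm tall, foot and top rounded across the 10 mm width. Origin in the centre of its underside, z up. Symmetric under a half turn. In the shaft's slot its x lies along the drive's x, and 35 mm of it stand above the shaft's top (top at z 120 mm). About 0.11 kg
- pulley: Loose aluminium pulley, about 0.45 kg, lying flat: disc 100 mm diameter, 22 mm thick, grooved rim, with a square boss 58 x 58 mm (sides along its x and y) up to 65 mm above its underside. Through bore 30 mm wide; one keyway opens from the bore towards +x, 16 mm wide, reaching 24 mm from the axis. Origin on the bore's axis at the underside, z up; home with its x along the drive's x
- bar: Loose steel keeper bar lying flat, section 14 x 14 mm, 200 mm long along its y, cranked in the horizontal plane: straight middle at x 0 (y -30 to 30 mm), 45 degree jogs, end pieces parallel to y at x +15 mm (y 45 to 100 mm) and x -15 mm (y -45 to -100 mm). Origin in the middle, on the underside, z up; same after a half turn. About 0.22 kg
- house: Bystander: loose white foam model house, 71 x 66 x 95 mm tall with a gable roof; origin in the centre of its underside
- glue: Bystander: loose glue bottle, 44 mm diameter, 110 mm tall, red cap; origin at the centre of its underside
- jar: Bystander: loose amber jar, 56 mm diameter, 60 mm tall; origin at the centre of its underside
Things that resemble listed ones, but are neither listed nor needed, are in the scene too. Leave any orange look-alike of the pulley alone.

How it is judged (in metres and radians):
On the way, in this order (a step that is already met when the one before it is completed fails the run):
1. the key stands on the floor of the shaft's slot (horizontal distance between key and slot_floor below 0.004 m and z of key in the frame of slot_floor between -0.003 and 0.003 m and angle between key's own z axis and vertical below 0.1 rad), for 0.2 s.
2. the pulley sits home on the collar, keyway over the key (all of step 1 and horizontal distance between pulley and seat below 0.005 m and z of pulley in the frame of seat between -0.003 and 0.003 m and angle between the x axis of pulley and the x axis of drive, either way round below 0.3 rad and angle between pulley's own z axis and vertical below 0.06 rad), for 0.2 s.
3. the bar lies with both ends in the notches (all of step 2 and x of bar in the frame of rest between -0.006 and 0.006 m and y of bar in the frame of rest between -0.015 and 0.015 m and z of bar in the frame of rest between -0.003 and 0.003 m and angle between the y axis of bar and the y axis of drive, either way round below 0.1 rad and angle between bar's own z axis and vertical below 0.06 rad), for 0.2 s.
At the end, for the whole second after the job is handed in: Key on the slot floor (4 mm, upright 0.1 rad); pulley on the seat (5 mm sideways, 3 mm height, x along drive's x within 0.3 rad, level); bar on the notch floors (3 mm height, 6 mm across, 15 mm along, 0.1 rad, flat); all at rest (all of step 3 and linear speed of each of bar, pulley, key below 0.02 m/s); the robot touches nothing.
It fails at once if the foam house, glue bottle or jar is moved more than 30 mm (distance of any of house, glue, jar from where it was at the start of the episode above 0.03 m).
It also fails if it takes over 72 s, if anything falls off the work surface, if the arm or the gripper's body presses on something with over 40 N, if the wrist force passes 120 N, or if a joint passes its speed limit or range.

ROBOT

A 7-joint arm with a two-finger parallel gripper is mounted at the origin on the work surface. World frame = base frame: x ahead of the robot, y to its left, z up, the work surface at z = 0. Lengths are in m, angles in degrees, forces in N, time in s.
With the tool pointing down it reaches from about 0.4 to 0.875 m from the base axis. Payload 19.3 kg.
Tool frame: the origin (TCP) lies midway between the tips of the shut fingers; the grasp point (between the pads) lies 19 mm behind it; z points along the fingers, y is the direction in which the jaws open and shut (so a half turn about z gives the same grasp; the last joint's range is limited). The gripper opens to 85 mm and grips with 20 to 120 N. Pads are 22 mm wide; open, the fingers measure 114 mm over their backs; the gripper's body (76 mm by 85 mm) begins 54 mm behind the grasp point. The pads swing forward as they close: fully open they stand 13 mm farther back than shut.
Start: joints at [-79.71, 29.874, -2.08, 91.645, 1.215, 58.505, -6.463], TCP at [0.155, 0.606, 0.231] pointing down, gripper open.
Joint ranges: [-166.77, 166.77], [-17.47, 122.26], [-85.68, 81.53], [9.62, 139.38], [-72.42, 252.41], [9.2, 110.78], [-144.41, 144.41]. Speed limits (degrees/s): [108.29, 108.29, 136.94, 136.94, 172.46, 172.46, 172.46].

INTERFACE

Orientations are given as a 3x3 rotation matrix whose columns are the frame's x, y, z axes.
In Python, from cell import robot, viewer gives the robot as it stands.
- The arm moves only by the tool jog_arm, never from a script. Its argument "rows" is a list of rows, each a list of 3 entries, a list of its own where there are three numbers: the finger opening in m, from 0 to 0.0854, then the shift along the tool's x, y, z in m, then the turn, a rotation vector about the tool's x, y, z in rad. A call has 1 to 20 rows; each row shifts and turns the commanded pose from where the row before left it, along the tool's axes as they then stand; what a row does not reach is not made up. A row lasts 1/8 s, in which the tool goes at most 62.5 mm and 10.7 degrees, less where a joint would pass 70% of its speed; a pose out of reach is approached as far as the arm can. A call is refused whole if a number of a shift passes 0.0625 or a number of a turn 0.188, either way. A call with a gripper value outside its range is refused whole. The fingers move at their own pace and stop on an object; "squeeze" is the grip in N (left out, the last holds). Time passes only in rows, so rows that do not move let the fingers close. It gives the time, the measured TCP pose, the force and the opening at its end, in the units of the state.
- robot.observe(): the state, without advancing time (a new reading comes with each control period).
- viewer.grab_frame(name): name is "side" or "top"; returns the picture (384x512x3 uint8, red, green, blue); there is no depth.
- viewer.calibration(name): a dict with "fovy" (degrees; the focal length in pixels is half the picture's height over the tangent of half this angle, whatever the lens; pixels are square), "cx", "cy" (the principal point, pixels), "k1" (the pictures are not rectified: a ray, as slopes to the right and down, at radius r is drawn at 1 + k1 r^2 times it, then the intrinsics apply), "R" (3x3) and "t" (3): a world point X has camera coordinates R X + t. Camera axes: x right, y down, z forward; pixel columns grow to the right and rows downward; lengths in m; the calibration is good to about 2 mm. A picture is of the moment at which its call begins. calibration takes no time and is no camera call.
- robot.hand_in(): hands the job in, once; it reports no verdict.
The state is a dict: "time": time; "joints": joint angles; "joint_vel": joint speeds; "effort": joint torques, N m; "eef_pos": TCP position; "tool_rot": TCP orientation; "contact_force": force on the tool from outside, world axes, zero at the start; "ft_torque": the same for the moment, N m; "width": finger opening in m.
Only numpy, scipy, OpenCV 4.12 (cv2) and the standard library are available. Lean on these libraries where they do the work, as an engineer would, in place of code of your own. Each camera call takes 0.05 s, during which the arm holds its last target. There are 200 camera calls.

## Working session

There is one attempt and no reset: what is moved stays moved. The work goes in short steps, Python scripts to look and compute and a tool call to move; the robot and the scene stay as the last step left them, time stands still between calls to the robot, and variables do not carry over. Pictures are saved under pics/ and viewed, about 8 in all and at most 12, crops included, and the job is handed in when it is done.

Besides the shell and the picture viewer there is one more tool, called after ">>>" as name(argument=value, ...), one argument or row to a line, values as JSON. jog_arm: Moves the arm, as the interface text tells. Its arguments: {"type":"object","properties":{"rows":{"type":"array","items":{"type":"array"}},"squeeze":{"type":"number"}},"required":["rows"]}

```bash
mkdir -p pics; ls
cat > h.py <<'E'
import numpy as np,cv2
from cell import robot,viewer
def cal(n):
    c=viewer.calibration(n); f=192/np.tan(np.radians(c["fovy"])/2)
    K=np.array([[f,0,c["cx"]],[0,f,c["cy"]],[0,0,1]]); D=np.array([c["k1"],0,0,0.])
    return K,D,np.array(c["R"]),np.array(c["t"])
def ray(n,uv):
    K,D,R,t=cal(n); p=cv2.undistortPoints(np.array(uv,float).reshape(-1,1,2),K,D).reshape(-1,2)
    return -R.T@t,np.c_[p,np.ones(len(p))]@R
def plane(n,uv,z):
    o,d=ray(n,uv); return o+d*((z-o[2])/d[:,2])[:,None]
def proj(n,X):
    K,D,R,t=cal(n); return cv2.projectPoints(np.array(X,float).reshape(-1,3),cv2.Rodrigues(R)[0],t,K,D)[0].reshape(-1,2)
def grab(n,f=None):
    im=viewer.grab_frame(n)[:,:,::-1].copy()
    if f: cv2.imwrite("pics/"+f,im)
    return im
E
python3 - <<'E'
from h import *
for n in("top","side"):
    im=grab(n,n+"0.png"); K,D,R,t=cal(n); print(n,K[0,0],K[:2,2],D[0],(-R.T@t).round(3),R.round(2).tolist())
s=robot.observe();print(s["eef_pos"],np.array(s["tool_rot"]).round(3).tolist(),s["width"],s["time"])
a=cv2.imread("pics/top0.png");cv2.imwrite("pics/top0b.png",cv2.resize(a,(800,600),interpolation=cv2.INTER_CUBIC))
a=cv2.imread("pics/side0.png");cv2.imwrite("pics/side0b.png",cv2.resize(a,(800,600),interpolation=cv2.INTER_CUBIC))
E
```

```text
pics
top 485.72969626681765 [256.62410119 193.69546997] -0.18924719150408403 [0.507 0.016 1.319] [[0.0, -1.0, 0.0], [-1.0, -0.0, -0.09], [0.09, -0.0, -1.0]]
side 408.19529058226027 [263.01209026 196.91150914] -0.07859130749316347 [ 0.351 -0.61   0.697] [[0.94, -0.34, 0.01], [-0.22, -0.63, -0.74], [0.26, 0.7, -0.67]]
[0.15444382 0.60530824 0.23076387] [[-0.969, 0.247, -0.0], [0.247, 0.969, -0.001], [-0.0, -0.001, -1.0]] 0.08556239636249048 0.1
```

View pics/top0b.png

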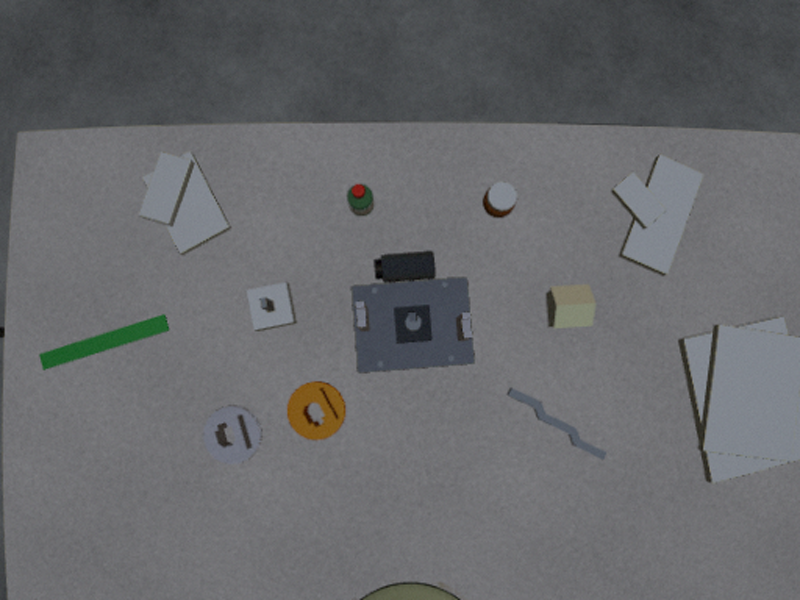

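View pics/side0b.png

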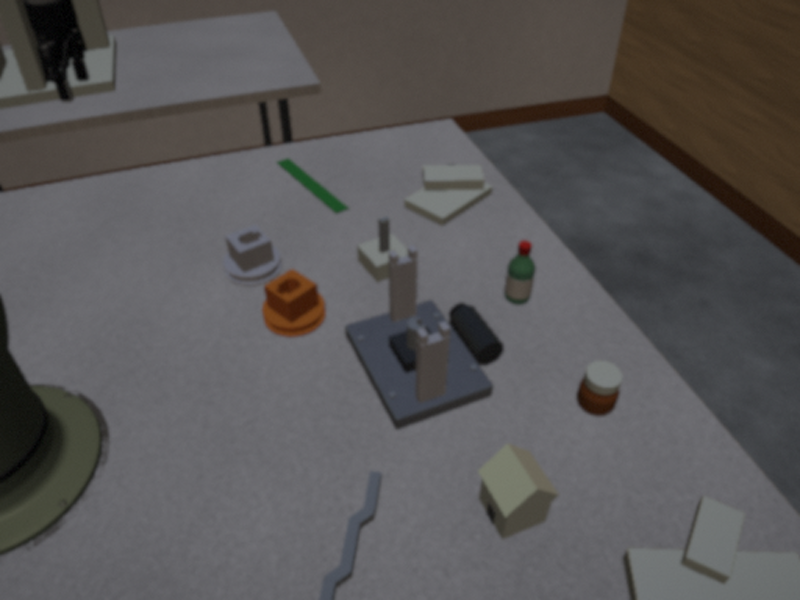

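The top view shows two pulley-like things: a grey one at (232,434) and an orange one at (316,410), in the enlarged pixels. The grey aluminium one fits the description, and the orange one is the look-alike. The drive is at (413,322), the stand with the key at (270,306), and the bar at (556,425). Next is a confirming crop.

Run:
```python
from h import *
a=cv2.imread("pics/top0.png")
c=a[165:305,125:310]
c=cv2.convertScaleAbs(cv2.resize(c,None,fx=4.3,fy=4.3,interpolation=cv2.INTER_CUBIC),alpha=1.5);cv2.imwrite("pics/c1.png",c)
```

```text
(no output)
```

View pics/c1.png

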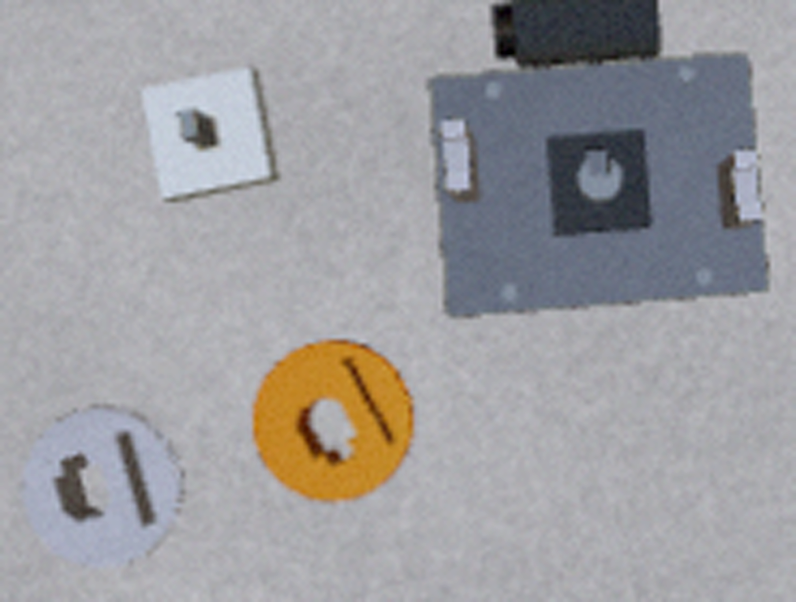

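```bash
cat > m.py <<'E'
from h import *
a=cv2.imread("pics/top0.png"); hsv=cv2.cvtColor(a,cv2.COLOR_BGR2HSV)
for n,p in dict(table=(200,240),base=(240,220),baseb=(285,200),standtop=(165,200),pulley=(140,290),bar=(330,254),bar2=(355,271),collar=(255,215),post=(231,200)).items(): print(n,hsv[p[1],p[0]],a[p[1],p[0]])
E
python3 m.py
python3 - <<'E'
from h import *
a=cv2.imread("pics/top0.png");s=cv2.imread("pics/side0.png")
f=lambda c,k:cv2.convertScaleAbs(cv2.resize(c,None,fx=k,fy=k,interpolation=cv2.INTER_CUBIC),alpha=1.6)
p=f(a[255:300,125:172],8.5)[:390,:399]; q=f(s[140:185,138:185],8.5)[:390,:399]; 
cv2.imwrite("pics/c2.png",np.hstack([p,q]))
E
```

```text
table [105   8 123] [123 121 119]
base [110  53  87] [87 75 69]
baseb [109  40  89] [89 80 75]
standtop [109  25 144] [144 135 130]
pulley [111  34 126] [126 114 109]
bar [113  43 102] [102  89  85]
bar2 [105  40 102] [102  94  86]
collar [107  47  38] [38 34 31]
post [111  32 127] [127 116 111]
```

View pics/c2.png

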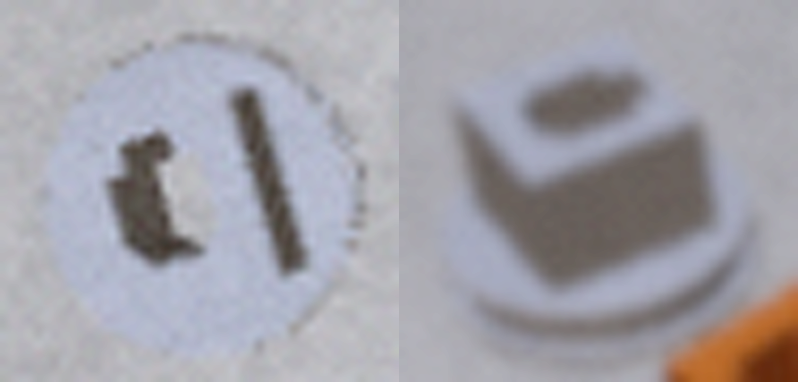

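The keyway of the grey pulley opens towards image-up at about (145,145), so roughly world +x. The side view agrees. Now I measure everything.

```bash
cat > m.py <<'E'
from h import *
def sat(a): return cv2.cvtColor(cv2.GaussianBlur(a,(3,3),0),cv2.COLOR_BGR2HSV)
def win(m,x0,y0,x1,y1):
    w=np.zeros(m.shape,np.uint8); w[y0:y1,x0:x1]=m[y0:y1,x0:x1]; 
    w=cv2.morphologyEx(w*255,cv2.MORPH_OPEN,np.ones((2,2),np.uint8))
    cs=cv2.findContours(w,cv2.RETR_EXTERNAL,cv2.CHAIN_APPROX_NONE)[0]; return max(cs,key=cv2.contourArea).reshape(-1,2)
def rect(P):
    (c,wh,ang)=cv2.minAreaRect((P[:,:2]*1000).astype(np.float32)); return np.round(c,1),np.round(wh,1),round(ang,2)
E
cat > m1.py <<'E'
from m import *
a=cv2.imread("pics/top0.png"); H=sat(a); S,V=H[...,1],H[...,2]
b=win((S>24)|(V<60),222,176,306,242); print("base",rect(plane("top",b,.025)))
print("collar",rect(plane("top",win((V<55),245,188,285,225),.045)))
st=win((V>129)&(S>12),150,172,195,216); print("stand",rect(plane("top",st,.035)))
pu=win((S>18)|(V<95),126,252,172,302); P=plane("top",pu,.022)
print("pulley enc",[np.round(np.array(v)*1000,1) for v in cv2.minEnclosingCircle(P[:,:2].astype(np.float32))], cv2.fitEllipse((P[:,:2]*1000).astype(np.float32)))
d=win(V<100,150,262,164,292); print("boss side",rect(plane("top",d,.04)),d.min(0),d.max(0))
ba=win(S>22,318,240,395,300); P=plane("top",ba,.014)*1000; print("bar",rect(plane("top",ba,.014)))
M=cv2.moments(P[:,:2].astype(np.float32)); c=np.array([M['m10'],M['m01']])/M['m00']; th=.5*np.arctan2(2*M['mu11'],M['mu20']-M['mu02'])
L=np.array([[0,30],[15,45],[15,100]]);pl=np.vstack([-L[::-1],L]);o=5*np.array([[1,0]]);
q=np.vstack([pl+[7,0],(pl-[7,0])[::-1]]).astype(np.float32);m=cv2.moments(q);tm=.5*np.arctan2(2*m['mu11'],m['mu20']-m['mu02'])
print("bar c",c,"y-axis yaw deg",np.degrees(th-tm), "area",M['m00'],m['m00'])
E
python3 m1.py
```

```text
base (array([589.6,  -6.2]), array([162.6, 197. ]), 4.71)
collar (array([581.8,  -6.8]), array([57.9, 57. ]), 4.69)
stand (array([613.6, 238.5]), array([68.6, 68.1]), 12.21)
pulley enc [array([391.3, 303. ]), np.float64(50.7)] ((391.0412902832031, 303.6960144042969), (96.43827056884766, 98.29081726074219), 19.174104690551758)
boss side (array([399.7, 277.6]), array([58.3, 10.6]), 17.38) [153 266] [161 287]
bar (array([ 410.9, -257.7]), array([202.3,  24.5]), 53.49)
bar c [ 410.90799877 -257.90798898] y-axis yaw deg -25.766076852622138 area 2550.7522933052387 2800.0
```

Run:
```python
from h import *
a=cv2.imread("pics/top0.png");s=cv2.imread("pics/side0.png")
f=lambda c,k:cv2.convertScaleAbs(cv2.resize(c,None,fx=k,fy=k,interpolation=cv2.INTER_NEAREST),alpha=1.5)
p=f(a[176:216,153:193],10); q=f(s[135:185,222:272],8)
cv2.imwrite("pics/c3.png",np.hstack([p,q]))
X=np.array([[.6136,.2385,z] for z in(.035,.1)])
print(proj("top",X),proj("side",X))
```

```text
[[172.8727392  196.05988996]
 [168.52045715 193.9328593 ]] [[246.32437785 159.00112945]
 [245.93370285 138.90066689]]
```

View pics/c3.png

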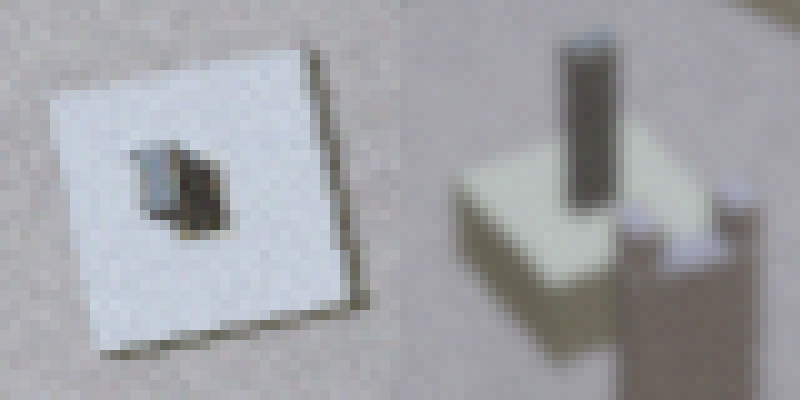

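Key top measures about (168.8,194.5) px in the top view, and the stand centre predicts (168.5,193.9). The side view agrees as well, so the key is at (0.614,0.2385), yaw 12.2°, standing on z 5 mm. I'm moving above it.

```bash
cat > g.py <<'E'
import sys; from h import *
from scipy.spatial.transform import Rotation as Ro
# usage g.py x y z yaw_of_tool_y(deg): shift in present tool axes, and turn (rotvec in tool axes)
s=robot.observe();p=np.array(s["eef_pos"]);R=np.array(s["tool_rot"])
x,y,z,w=map(float,sys.argv[1:5]);w=np.radians(w)
ty=np.array([np.cos(w),np.sin(w),0]);tz=np.array([0,0,-1.]);G=np.c_[np.cross(ty,tz),ty,tz]
print("t",round(s["time"],2),"pos",p.round(4),"yaw_y",np.degrees(np.arctan2(R[1,1],R[0,1])).round(2),"w",round(s["width"],4),"F",np.round(s["contact_force"],1),"j",np.round(s["joints"],0))
d=np.array([x,y,z])-p
print("shift now",(R.T@d).round(4),"turn",Ro.from_matrix(R.T@G).as_rotvec().round(4),"shift after turn",(G.T@d).round(4))
E
python3 g.py .6136 .2385 .2 102.2
```

```text
t 0.1 pos [0.1544 0.6053 0.2308] yaw_y 75.69 w 0.0856 F [ 0.1 -0.   0.1] j [-80.  30.  -2.  92.   1.  59.  -6.]
shift now [-0.5356 -0.2419  0.031 ] turn [-1.000e-03 -2.000e-04 -4.627e-01] shift after turn [-0.3713 -0.4556  0.0308]
```

>>> jog_arm(
  rows=[
    [0.05, [-0.0446, -0.0202, 0.0025], [0, 0, 0]],
    [0.05, [-0.0446, -0.0202, 0.0025], [0, 0, 0]],
    [0.05, [-0.0446, -0.0202, 0.0025], [0, 0, 0]],
    [0.05, [-0.0446, -0.0202, 0.0025], [0, 0, 0]],
    [0.05, [-0.0446, -0.0202, 0.0025], [0, 0, 0]],
    [0.05, [-0.0446, -0.0202, 0.0025], [0, 0, 0]],
    [0.05, [-0.0446, -0.0202, 0.0025], [0, 0, 0]],
    [0.05, [-0.0446, -0.0202, 0.0025], [0, 0, 0]],
    [0.05, [-0.0446, -0.0202, 0.0025], [0, 0, 0]],
    [0.05, [-0.0446, -0.0202, 0.0025], [0, 0, 0]],
    [0.05, [-0.0446, -0.0202, 0.0025], [0, 0, 0]],
    [0.05, [-0.0446, -0.0202, 0.0025], [0, 0, 0]],
    [0.05, [0, 0, 0], [0, 0, -0.154]],
    [0.05, [0, 0, 0], [0, 0, -0.154]],
    [0.05, [0, 0, 0], [0, 0, -0.154]],
    [0.05, [0, 0, 0], [0, 0, 0]],
    [0.05, [0, 0, 0], [0, 0, 0]],
  ],
)

```text
time: 2.22
eef_pos: [0.6131, 0.2383, 0.2011]
tool_rot: [[-0.978, -0.207, -0.0], [-0.207, 0.978, -0.0], [0.0, -0.0, -1.0]]
contact_force: [0.3, 0.0, 0.2]
width: 0.0501
```

```bash
python3 g.py .6136 .2385 .071 102.2
```

```text
t 2.23 pos [0.6131 0.2383 0.2011] yaw_y 101.95 w 0.0501 F [0.3 0.  0.2] j [-24.  35.  -4.  88.   2.  58.  74.]
shift now [-6.000e-04  1.000e-04  1.301e-01] turn [-0.0001 -0.0003 -0.0044] shift after turn [-5.000e-04  1.000e-04  1.301e-01]
```

>>> jog_arm(
  rows=[
    [0.05, [-0.0005, 0, 0.03], [0, 0, -0.0044]],
    [0.05, [0, 0, 0.03], [0, 0, 0]],
    [0.05, [0, 0, 0.03], [0, 0, 0]],
    [0.05, [0, 0, 0.025], [0, 0, 0]],
    [0.05, [0, 0, 0.015], [0, 0, 0]],
    [0.05, [0, 0, 0], [0, 0, 0]],
    [0, [0, 0, 0], [0, 0, 0]],
    [0, [0, 0, 0], [0, 0, 0]],
    [0, [0, 0, 0], [0, 0, 0]],
    [0, [0, 0, 0], [0, 0, 0]],
    [0, [0, 0, 0], [0, 0, 0]],
    [0, [0, 0, 0], [0, 0, 0]],
  ],
  squeeze=50,
)

```text
time: 3.72
eef_pos: [0.6141, 0.2389, 0.0722]
tool_rot: [[-0.977, -0.215, 0.001], [-0.215, 0.977, 0.001], [-0.001, 0.001, -1.0]]
contact_force: [-0.8, 1.3, 7.9]
width: 0.0088
```

```bash
python3 g.py .5936 -.0058 .23 94.7
```

```text
t 3.73 pos [0.6141 0.2389 0.0722] yaw_y 102.41 w 0.0088 F [-0.8  1.3  7.9] j [-24.  44.  -4.  93.   4.  44.  73.]
shift now [ 0.0724 -0.2345 -0.158 ] turn [0.0007 0.0014 0.1345] shift after turn [ 0.0405 -0.2422 -0.1578]
```

>>> jog_arm(
  rows=[
    [0, [0, 0, -0.02], [0, 0, 0]],
    [0, [0, 0, -0.03], [0, 0, 0]],
    [0, [0, 0, -0.04], [0, 0, 0]],
    [0, [0, 0, -0.04], [0, 0, 0]],
    [0, [0, 0, -0.033], [0, 0, 0]],
    [0, [0.012, -0.039, 0], [0, 0, 0.045]],
    [0, [0.0111, -0.0395, 0], [0, 0, 0.045]],
    [0, [0.0091, -0.0398, 0], [0, 0, 0.045]],
    [0, [0.0065, -0.0402, 0], [0, 0, 0]],
    [0, [0.0065, -0.0402, 0], [0, 0, 0]],
    [0, [0.0065, -0.0402, 0], [0, 0, 0]],
    [0, [0, 0, 0], [0, 0, 0]],
    [0, [0, 0, 0], [0, 0, 0]],
  ],
)

```text
time: 5.35
eef_pos: [0.5926, -0.005, 0.2352]
tool_rot: [[-0.997, -0.082, 0.001], [-0.082, 0.997, 0.0], [-0.001, 0.0, -1.0]]
contact_force: [-0.3, 0.7, -1.3]
width: 0.0088
```

```bash
python3 g.py .5928 -.0059 .23 94.7
python3 - <<'E'
from h import *
a=grab("top","t1.png");s=grab("side","s1.png")
f=lambda c,k:cv2.convertScaleAbs(cv2.resize(c,None,fx=k,fy=k,interpolation=cv2.INTER_CUBIC),alpha=1.7)
cv2.imwrite("pics/c4.png",np.hstack([f(a[165:245,220:310],4.4)[:350,:390],f(s[100:270,200:330],3.1)[:350,:400]]) if 0 else f(s[110:280,205:335],4.0)[:600])
E
```

```text
t 5.35 pos [ 0.5926 -0.005   0.2352] yaw_y 94.68 w 0.0088 F [-0.3  0.7 -1.3] j [-5. 27. -0. 97.  0. 57. 89.]
shift now [-0.0002 -0.001   0.0052] turn [ 0.0004  0.0008 -0.0004] shift after turn [-0.0002 -0.001   0.0052]
```

View pics/c4.png

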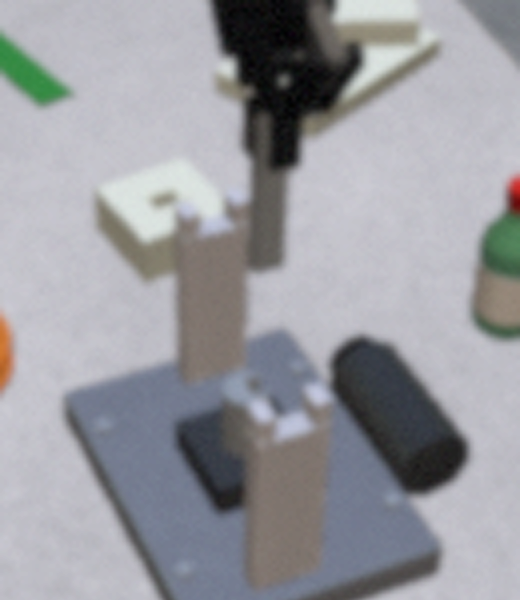

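Run:
```python
from h import *
s=cv2.imread("pics/s1.png").astype(float).mean(2)
# key in side: columns of key at rows above foot
for r in (158,165,170,173): print(r,s[r,262:282].round(0).astype(int))
for r in (176,177,178,179): print(r,s[r,264:280].round(0).astype(int))
print("pred foot",proj("side",[[.5926,-.005,.169]]), "pred at z .2",proj("side",[[.5926,-.005,.2],[.5926,-.005,.185]]))
# drive model points in side
c,sn=np.cos(np.radians(4.7)),np.sin(np.radians(4.7));o=np.array([.5818,-.0068])
D=lambda x,y,z:[o[0]+c*x/1e3-sn*y/1e3,o[1]+sn*x/1e3+c*y/1e3,z/1e3]
P=[D(-75,-100,25),D(75,-100,25),D(-75,100,25),D(-35,-88,152),D(5,-88,152),D(-5,74,152)]
uv=proj("side",P); print(uv.round(1),((uv-[205,110])*4).round(0))
a=cv2.imread("pics/top0.png").astype(float).mean(2)
uv=proj("top",[D(0,0,85),D(11,0,85),D(11,6,85),D(11,-6,85),D(15,81,152),D(-15,-81,152)]); print(uv.round(1))
print(a[196:216,253:276].astype(int))
```

```text
158 [117 119 119 115 107  88  64  52  53  52  54  55  55  64  83 101 113 117
 118 117]
165 [ 94  81  77  77  73  63  52  52  52  54  54  55  55  67  92 109 117 119
 118 117]
170 [ 69  70  68  67  63  55  51  52  53  54  55  55  58  72  93 109 113 115
 114 114]
173 [ 70  69  68  68  60  54  51  50  54  54  55  56  60  72  94 109 115 116
 116 116]
176 [ 69  70  66  61  58  57  60  63  67  73  79  91 103 112 116 115]
177 [ 70  70  73  75  72  72  74  80  87  92  97 103 112 114 116 116]
178 [ 70  74  82  90  95  93  95 101 105 109 109 111 113 115 114 115]
179 [ 71  75  86  98 107 107 110 111 113 114 114 114 115 115 115 114]
pred foot [[271.98371462 175.82499106]] pred at z .2 [[272.38128261 163.79586914]
 [272.18660826 169.69037779]]
[[253.4 269. ]
 [316.7 246.7]
 [220.2 207.8]
 [269.9 216. ]
 [288.7 210.1]
 [251.  164.4]] [[193. 636.]
 [447. 547.]
 [ 61. 391.]
 [260. 424.]
 [335. 400.]
 [184. 218.]]
[[265.3 207.1]
 [264.9 202.8]
 [262.6 203. ]
 [267.3 202.6]
 [231.8 201.9]
 [299.8 208.9]]
[[61 58 62 56 57 55 50 52 49 47 44 37 41 42 45 38 41 41 35 39 37 43 72]
 [42 42 44 37 38 38 38 35 3
[... 641 characters left out ...]
65 95 95 96 92 94 91 92 96 98 70 42 38 40 32 33 48]
 [47 35 36 36 35 36 62 92 93 95 96 94 97 98 94 96 61 38 37 37 29 40 43]
 [47 39 34 39 40 39 50 90 94 95 97 95 96 96 95 94 53 34 30 32 35 34 45]
 [45 40 40 37 34 41 36 72 94 94 95 94 96 94 95 70 42 35 37 31 35 31 40]
 [47 36 34 37 36 34 34 48 63 92 97 92 94 89 76 48 33 34 35 36 35 36 37]
 [44 39 37 40 39 40 36 38 44 54 66 66 60 56 45 34 39 37 37 35 36 36 33]
 [53 40 32 35 37 36 36 33 38 38 43 43 39 34 32 37 40 34 37 36 37 38 35]
 [55 37 39 36 36 34 39 34 39 38 43 44 42 39 37 35 38 33 34 36 38 41 35]
 [59 42 42 39 40 40 38 40 41 39 36 35 40 40 36 38 34 36 39 30 35 36 39]
 [63 43 34 36 38 38 35 39 37 36 33 35 37 38 39 33 36 36 38 39 38 37 33]]
```

```bash
cat > d.py <<'E'
from m import *
a=cv2.imread("pics/top0.png"); g=a.astype(float).mean(2)
def bc(x0,y0,x1,y1,lo,hi,z):   # soft-weighted centre of a bright top
    w=np.clip((g[y0:y1,x0:x1]-lo)/(hi-lo),0,1); v,u=np.mgrid[y0:y1,x0:x1]
    n,l=cv2.connectedComponents((w>.3).astype(np.uint8)); k=np.argmax(np.bincount(l.ravel())[1:])+1; w=w*cv2.dilate((l==k).astype(np.uint8),np.ones((3,3)))
    c=[(w*u).sum()/w.sum(),(w*v).sum()/w.sum()]; X=plane("top",[c],z)[0]; print(np.round(c,2),"px area",w.sum().round(1),(X*1000).round(1)); return X
s=bc(252,198,275,216,45,92,.085)   # shaft incl. slot: use only lower half below
p=bc(226,189,236,213,88,112,.152); q=bc(292,197,306,219,88,112,.152)
m=(p+q)/2; d=p-q; print("mid",m*1000,"len",np.hypot(*d[:2])*1000,"exp",np.hypot(30,162),"yaw",np.degrees(np.arctan2(d[1],d[0])-np.arctan2(162,30)))
# shaft circle from half-intensity edge
e=((g>66)*255).astype(np.uint8); w=np.zeros_like(e); w[205:214,255:273]=e[205:214,255:273]
v,u=np.nonzero(w); print("shaft lower: cols mid",(u.min()+u.max())/2,"bottom",v.max())
print(g[190:212,226:238].astype(int)); print(g[197:219,292:306].astype(int))
E
python3 d.py
```

```text
[263.93 205.96] px area 76.8 [584.7  -3.4  85. ]
[230.56 200.58] px area 82.5 [593.3  78.1 152. ]
[300.99 207.09] px area 170.1 [577.9 -91.7 152. ]
mid [585.61491677  -6.81695258 152.        ] len 170.44361436845918 exp 164.75436261295178 yaw 5.3068807498493955
shaft lower: cols mid 264.0 bottom 211
[[ 73  73  74  74  74  72  73  72  71  77  74  71]
 [ 75  75  76  76  72  73  72  71  76  77  73  74]
 [ 76  77  75  63  78  80  83  74  74  75  75  73]
 [ 78  93 115 115 115 116 118  67  73  75  76  71]
 [ 80  96 121 121 120 123 128  73  74  76  76  73]
 [ 74  91 119 121 124 124 122  75  69  75  75  76]
 [ 76  70 117 124 126 110 111  74  55  72  74  77]
 [ 75  76  91  97  99 103 104  99  61  65  76  76]
 [ 71  73 114 116 115 114 117 102  64  61  74  75]
 [ 82  75 108 120 118 118 119 121  66  64  73  75]
 [ 84  73 108 117 115 118 119 120  64  60  74  73]
 [ 85  73 107 118 117 119 118 121  68  57  73  77]
 [ 90  79  92 116 122 118 119 116  56  56  73  79]
 [ 89  78  91 118 116 120 117 119  56  50  74  76]
 [ 83  75  71 113 120 116 117 117  74  56  71  75]
 [ 90  79  73 119 121 123 125 126 
[... 922 characters left out ...]
3  41  72 115 120 117 120 121  90 119 118 120 119]
 [ 48  41  42  53 114 118 120 122 119  80 116 116 119 118]
 [ 54  44  39  58 112 121 119 121 120  81 112 117 119 120]
 [ 56  44  42  35 118 117 120 119 115 100 116 114 112 120]
 [ 61  44  44  31 116 119 116 120 117 104 114 110 115 117]
 [ 63  47  42  45  94 117 119 120 124 126  88 115 116 118]
 [ 60  42  47  42  60 117 125 122 124 124  92 117 119 118]
 [ 60  46  42  44  72 119 120 120 121 121 112 117 119 119]
 [ 68  42  43  46  46 122 120 123 123 122 120 121 120 117]
 [ 71  43  47  46  38  80  74  81  61  66  90 121 123 121]
 [ 78  46  42  54  51  61  63  69  74  75  85 119 125 124]
 [ 77  68  71  69  67  73  73  75  78  78  97 120 119 118]]
```

Run:
```python
from h import *
print(proj("top",[[.5818,-.0068,.045],[.5896,-.0062,.025],[.5896,-.0062,.045],[.585,-.0035,.045]]).round(2))
print((plane("top",[[230.2,200.5],[298.6,207.4]],.152)*1000).round(1),(plane("top",[[264,205.85]],.085)*1000).round(1),(plane("top",[[264.0,206.9]],.045)*1000).round(1))
g=cv2.imread("pics/top0.png").astype(float).mean(2)
for r in (200,208,214): print(r,g[r,247:283].astype(int), g[r,218:232].astype(int),g[r,296:310].astype(int))
for c in (252,258,272): print(c,g[190:224,c].astype(int),g[228:246,c].astype(int))
```

```text
[[264.97 208.02]
 [264.61 205.54]
 [264.74 205.05]
 [263.71 206.8 ]]
[[593.5  78.9 152. ]
 [577.2 -85.9 152. ]] [[585.   -3.6  85. ]] [[584.7  -4.3  45. ]]
200 [74 75 77 76 76 49 42 35 38 39 39 41 38 38 59 72 69 69 72 47 35 38 37 35
 31 40 35 43 63 77 75 78 77 80 78 77] [110 113 111 113 111 111 110 111  84  73 108 117 115 118] [119 117 116 116 114 119 117 119 120 119 117 116 116 119]
208 [74 76 76 77 76 71 47 39 34 39 40 39 50 90 94 95 97 95 96 96 95 94 53 34
 30 32 35 34 45 75 77 78 79 78 79 80] [117 114 110 114 115 113 111 109  70  73  89 116 122 124] [114 118 120 122 119  80 116 116 119 118 117 118 119 120]
214 [74 76 72 75 75 76 59 42 42 39 40 40 38 40 41 39 36 35 40 40 36 38 34 36
 39 30 35 36 39 65 73 78 77 76 75 80] [118 116 116 116 116 114 114 115 114  83  78  76  77  73] [ 72 119 120 120 121 121 112 117 119 119 116 117 121 122]
252 [76 73 78 76 78 75 71 50 46 48 49 51 60 59 63 59 70 64 71 77 75 78 78 75
 76 77 77 79 75 77 79 78 78 75] [ 79  76  79  78  76  78  75  80  78 116 118 116 114 117 114 116 115 115]
258 [77 76 76 76 76 75 55 38 37 40 41 32 36 36 38 37 40 36 39 41 34 40 36 34
 40 38 36 36 38 44 73 74 75 75] [ 77  76  76  78  76  76  77  77  70 113 118 115 112 112 110 115 113 117]
272 [74 74 75 76 77 47 39 40 36 39 40 34 36 35 36 37 40 37 32 31 36 35 36 36
 30 39 38 36 57 75 75 79 77 76] [ 79  78  81  78  79  77  78  85 109 114 116 110 112 111 114 114 113 113]
```

>>> jog_arm(
  rows=[
    [0, [-0.0068, 0.002, 0], [0, 0, 0]],
    [0, [0, 0, 0.03], [0, 0, 0]],
    [0, [0, 0, 0.03], [0, 0, 0]],
    [0, [0, 0, 0.012], [0, 0, 0]],
    [0, [0, 0, 0.008], [0, 0, 0]],
    [0, [0, 0, 0.008], [0, 0, 0]],
    [0, [0, 0, 0.008], [0, 0, 0]],
    [0, [0, 0, 0.008], [0, 0, 0]],
    [0, [0, 0, 0], [0, 0, 0]],
  ],
)

```text
time: 6.58
eef_pos: [0.5989, -0.0029, 0.1298]
tool_rot: [[-0.997, -0.081, -0.001], [-0.081, 0.997, -0.0], [0.001, 0.0, -1.0]]
contact_force: [0.6, 0.3, -0.8]
width: 0.009
```

>>> jog_arm(
  rows=[
    [0, [0.001, 0, 0], [0, 0, 0]],
    [0, [0.001, 0, 0], [0, 0, 0]],
    [0, [0.001, 0, 0], [0, 0, 0]],
    [0, [0.001, 0, 0], [0, 0, 0]],
    [0, [0, 0, 0], [0, 0, 0]],
  ],
)

```text
time: 7.2
eef_pos: [0.5951, -0.0032, 0.1304]
tool_rot: [[-0.997, -0.081, 0.0], [-0.081, 0.997, -0.0], [-0.0, -0.0, -1.0]]
contact_force: [-0.5, 0.7, -1.5]
width: 0.0087
```

>>> jog_arm(
  rows=[
    [0, [0.001, 0, 0], [0, 0, 0]],
    [0, [0.001, 0, 0], [0, 0, 0]],
    [0, [0, 0, 0], [0, 0, 0]],
  ],
)

```text
time: 7.58
eef_pos: [0.5931, -0.0034, 0.1303]
tool_rot: [[-0.997, -0.081, -0.0], [-0.081, 0.997, -0.0], [0.0, -0.0, -1.0]]
contact_force: [0.2, -0.3, -0.9]
width: 0.0088
```

>>> jog_arm(
  rows=[
    [0, [0.001, 0, 0], [0, 0, 0]],
    [0, [0.001, 0, 0], [0, 0, 0]],
    [0, [0, 0, 0], [0, 0, 0]],
  ],
)

```text
time: 7.95
eef_pos: [0.5919, -0.0034, 0.1305]
tool_rot: [[-0.997, -0.082, 0.002], [-0.082, 0.997, 0.0], [-0.002, 0.0, -1.0]]
contact_force: [5.2, 0.3, -4.1]
width: 0.009
```

>>> jog_arm(
  rows=[
    [0, [-0.0026, 0, 0], [0, 0, 0]],
    [0, [0, 0, 0.006], [0, 0, 0]],
    [0, [0, 0, 0.004], [0, 0, 0]],
    [0, [0, 0, 0.004], [0, 0, 0]],
    [0, [0, 0, 0.003], [0, 0, 0]],
    [0, [0, 0, 0.003], [0, 0, 0]],
    [0, [0, 0, 0], [0, 0, 0]],
  ],
)

```text
time: 8.82
eef_pos: [0.5936, -0.0033, 0.1101]
tool_rot: [[-0.997, -0.081, -0.0], [-0.081, 0.997, -0.0], [0.0, 0.0, -1.0]]
contact_force: [0.1, -0.1, -0.7]
width: 0.0092
```

>>> jog_arm(
  rows=[
    [0, [0, 0, 0.003], [0, 0, 0]],
    [0, [0, 0, 0.003], [0, 0, 0]],
    [0, [0, 0, 0.003], [0, 0, 0]],
    [0, [0, 0, 0.003], [0, 0, 0]],
    [0, [0, 0, 0], [0, 0, 0]],
  ],
)

```text
time: 9.45
eef_pos: [0.5936, -0.0033, 0.098]
tool_rot: [[-0.997, -0.081, -0.0], [-0.081, 0.997, -0.0], [0.0, -0.0, -1.0]]
contact_force: [-0.3, 0.2, -1.4]
width: 0.0089
```

>>> jog_arm(
  rows=[
    [0, [0, 0, 0.002], [0, 0, 0]],
    [0, [0, 0, 0.002], [0, 0, 0]],
    [0, [0, 0, 0.0015], [0, 0, 0]],
    [0, [0, 0, 0.001], [0, 0, 0]],
    [0, [0, 0, 0], [0, 0, 0]],
  ],
)

```text
time: 10.07
eef_pos: [0.5939, -0.0033, 0.0922]
tool_rot: [[-0.997, -0.081, 0.0], [-0.081, 0.997, 0.0], [-0.0, 0.0, -1.0]]
contact_force: [-1.6, -0.3, 6.0]
width: 0.009
```

>>> jog_arm(
  rows=[
    [0.04, [0, 0, 0], [0, 0, 0]],
    [0.04, [0, 0, 0], [0, 0, 0]],
    [0.04, [0, 0, 0], [0, 0, 0]],
    [0.04, [0, 0, -0.02], [0, 0, 0]],
    [0.07, [0, 0, -0.04], [0, 0, 0]],
    [0.07, [0, 0, -0.05], [0, 0, 0]],
    [0.07, [0, 0, -0.04], [0, 0, 0]],
    [0.07, [0, 0, 0], [0, 0, 0]],
  ],
)

```text
time: 11.08
eef_pos: [0.595, -0.0033, 0.2448]
tool_rot: [[-0.997, -0.081, 0.005], [-0.081, 0.997, 0.0], [-0.005, -0.0, -1.0]]
contact_force: [0.7, -0.3, -0.9]
width: 0.0702
```

```bash
sed -i 's/np.ones((2,2)/np.ones((3,3)/' m.py; python3 m1.py; python3 g.py .3938 .3055 .2 107.4
```

```text
base (array([592.1,  -3.5]), array([162.5, 197. ]), 4.72)
collar (array([584.4,  -4.2]), array([57.9, 57. ]), 4.7)
stand (array([616.3, 241.3]), array([68.7, 68.2]), 12.23)
pulley enc [array([393.9, 305.8]), np.float64(50.7)] ((393.6781005859375, 306.4474182128906), (96.46092224121094, 98.33677673339844), 18.44554901123047)
boss side (array([401.4, 280. ]), array([56.6, 10.6]), 17.4) [152 266] [160 286]
bar (array([ 413.6, -255. ]), array([202.2,  24.5]), 53.5)
bar c [ 413.64487775 -255.15946062] y-axis yaw deg -25.764565445337748 area 2548.942345464602 2800.0
t 11.07 pos [ 0.595  -0.0033  0.2448] yaw_y 94.66 w 0.0702 F [ 0.7 -0.3 -0.9] j [-5. 26. -0. 96.  0. 58. 89.]
shift now [0.1757 0.3241 0.0439] turn [-0.0006  0.0049 -0.2223] shift after turn [0.0997 0.3548 0.0448]
```

>>> jog_arm(
  rows=[
    [0.085, [0.0221, 0.0405, 0], [0, 0.0049, 0]],
    [0.085, [0.0221, 0.0405, 0], [0, 0, 0]],
    [0.085, [0.0221, 0.0405, 0], [0, 0, 0]],
    [0.085, [0.0221, 0.0405, 0.01], [0, 0, 0]],
    [0.085, [0.0221, 0.0405, 0.01], [0, 0, 0]],
    [0.085, [0.0221, 0.0405, 0.01], [0, 0, 0]],
    [0.085, [0.0221, 0.0405, 0.01], [0, 0, 0]],
    [0.085, [0.0221, 0.0405, 0.005], [0, 0, 0]],
    [0.085, [0, 0, 0], [0, 0, -0.111]],
    [0.085, [0, 0, 0], [0, 0, -0.111]],
    [0.085, [0, 0, 0], [0, 0, 0]],
    [0.085, [0, 0, 0], [0, 0, 0]],
  ],
)

```text
time: 12.58
eef_pos: [0.3909, 0.3049, 0.1972]
tool_rot: [[-0.955, -0.296, -0.005], [-0.296, 0.955, -0.001], [0.005, 0.001, -1.0]]
contact_force: [-0.3, 0.2, -0.4]
width: 0.0847
```

```bash
python3 g.py .3939 .3058 .031 107.4
python3 - <<'E'
from h import *
a=grab("top","t2.png");s=grab("side","s2.png")
f=lambda c,k:cv2.convertScaleAbs(cv2.resize(c,None,fx=k,fy=k,interpolation=cv2.INTER_CUBIC),alpha=1.7)
cv2.imwrite("pics/c5.png",np.hstack([f(a[175:235,225:305],5)[:300,:400],f(s[140:215,220:320],4)[:300,:400]]))
c,sn=np.cos(np.radians(4.75)),np.sin(np.radians(4.75));k=[[.5852+.011*c,-.0035+.011*sn,.12]]
print("key top pred",proj("top",k),proj("side",k),(proj("top",k)-[225,175])*5,(proj("side",k)-[220,140])*4+[400,0])
E
```

```text
t 12.57 pos [0.3909 0.3049 0.1972] yaw_y 107.22 w 0.0847 F [-0.3  0.2 -0.4] j [-37.  21. -10. 112.   5.  47.  58.]
shift now [-0.004  -0.0002  0.1662] turn [ 0.0009 -0.0053 -0.0031] shift after turn [-3.100e-03 -1.000e-04  1.662e-01]
key top pred [[263.82210954 200.45253039]] [[272.55606815 192.61830643]] [[194.11054768 127.26265195]] [[610.22427259 210.47322572]]
```

View pics/c5.png

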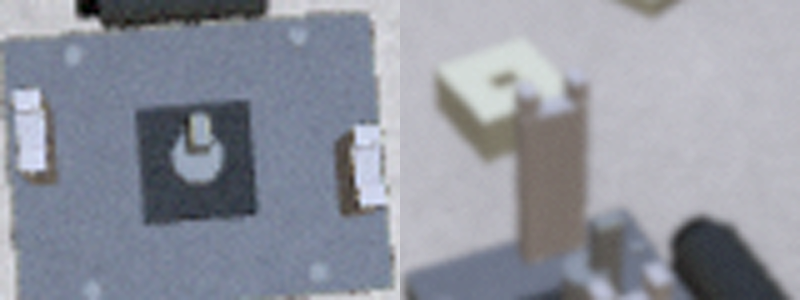

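The key stands in the slot. Its top is at about (200,130) in the crop, where (196,129) was predicted. Next I grasp the pulley's boss.

>>> jog_arm(
  rows=[
    [0.085, [-0.0033, 0, 0.03], [0, -0.0053, -0.003]],
    [0.085, [0, 0, 0.04], [0, 0, 0]],
    [0.085, [0, 0, 0.03], [0, 0, 0]],
    [0.085, [0, 0, 0.03], [0, 0, 0]],
    [0.085, [0, 0, 0.02], [0, 0, 0]],
    [0.085, [0, 0, 0.016], [0, 0, 0]],
    [0.085, [0, 0, 0], [0, 0, 0]],
    [0.04, [0, 0, 0], [0, 0, 0]],
    [0.04, [0, 0, 0], [0, 0, 0]],
    [0.04, [0, 0, 0], [0, 0, 0]],
    [0.04, [0, 0, 0], [0, 0, 0]],
    [0.04, [0, 0, 0], [0, 0, 0]],
  ],
  squeeze=90,
)

```text
time: 14.18
eef_pos: [0.3944, 0.3067, 0.0327]
tool_rot: [[-0.953, -0.301, 0.001], [-0.301, 0.953, 0.002], [-0.002, 0.002, -1.0]]
contact_force: [-2.6, -0.3, 11.4]
width: 0.0571
```

>>> jog_arm(
  rows=[
    [0.04, [0, 0, -0.015], [0, 0, 0]],
    [0.04, [0, 0, -0.03], [0, 0, 0]],
    [0.04, [0, 0, -0.04], [0, 0, 0]],
    [0.04, [0, 0, -0.045], [0, 0, 0]],
    [0.04, [0, 0, -0.045], [0, 0, 0]],
    [0.04, [0, 0, 0], [0, 0, 0]],
  ],
)

```text
time: 14.92
eef_pos: [0.3949, 0.3069, 0.2103]
tool_rot: [[-0.953, -0.301, 0.005], [-0.301, 0.953, 0.005], [-0.006, 0.003, -1.0]]
contact_force: [-0.0, 0.2, -7.2]
width: 0.0565
```

```bash
python3 g.py .5854 -.0035 .208 94.8
```

```text
t 14.93 pos [0.3949 0.3069 0.2103] yaw_y 107.54 w 0.0565 F [-0.   0.2 -7.2] j [-36.  20. -10. 111.   5.  48.  58.]
shift now [-0.088  -0.3534  0.0016] turn [0.004  0.0056 0.2224] shift after turn [-0.1638 -0.3252  0.0023]
```

>>> jog_arm(
  rows=[
    [0.04, [-0.0098, -0.0393, 0], [0, 0, 0]],
    [0.04, [-0.0098, -0.0393, 0], [0, 0, 0]],
    [0.04, [-0.0098, -0.0393, 0], [0, 0, 0]],
    [0.04, [-0.0098, -0.0393, 0], [0, 0, 0]],
    [0.04, [-0.0098, -0.0393, 0], [0, 0, 0]],
    [0.04, [-0.0098, -0.0393, 0], [0, 0, 0]],
    [0.04, [-0.0098, -0.0393, 0], [0, 0, 0]],
    [0.04, [-0.0098, -0.0393, 0], [0, 0, 0]],
    [0.04, [-0.0098, -0.0393, 0], [0, 0, 0]],
    [0.04, [0, 0, 0], [0.002, 0.003, 0.111]],
    [0.04, [0, 0, 0], [0.002, 0.003, 0.111]],
    [0.04, [0, 0, 0], [0, 0, 0]],
    [0.04, [0, 0, 0], [0, 0, 0]],
  ],
)

```text
time: 16.55
eef_pos: [0.5844, -0.0044, 0.2059]
tool_rot: [[-0.996, -0.087, -0.006], [-0.087, 0.996, -0.004], [0.006, -0.003, -1.0]]
contact_force: [-0.3, 0.2, -5.8]
width: 0.0562
```

```bash
python3 g.py .5854 -.0035 .16 94.8
python3 - <<'E'
from h import *
a=grab("top","t3.png");s=grab("side","s3.png")
f=lambda c,k:cv2.convertScaleAbs(cv2.resize(c,None,fx=k,fy=k,interpolation=cv2.INTER_CUBIC),alpha=1.7)
cv2.imwrite("pics/c6.png",np.hstack([f(a[165:245,220:310],4.4)[:350,:395],f(s[130:270,200:360],2.5)[:350,:400]]))
c,sn=np.cos(np.radians(4.8)),np.sin(np.radians(4.8))
P=np.array([[.585+.05*np.cos(t),-.0035+.05*np.sin(t),.187] for t in np.linspace(0,6.28,60)]);q=proj("side",P)
print("disc extents pred side u",q[:,0].min(),q[:,0].max(),"v",q[:,1].min(),q[:,1].max())
E
```

```text
t 16.55 pos [ 0.5844 -0.0044  0.2059] yaw_y 95.01 w 0.0562 F [-0.3  0.2 -5.8] j [-5. 28. -1. 99.  1. 53. 89.]
shift now [-0.0014  0.0009  0.0459] turn [-0.0034 -0.0059  0.0036] shift after turn [-0.0011  0.0008  0.0459]
disc extents pred side u 243.6954086806358 293.16746997972854 v 154.60327931283888 185.25489271247807
```

View pics/c6.png

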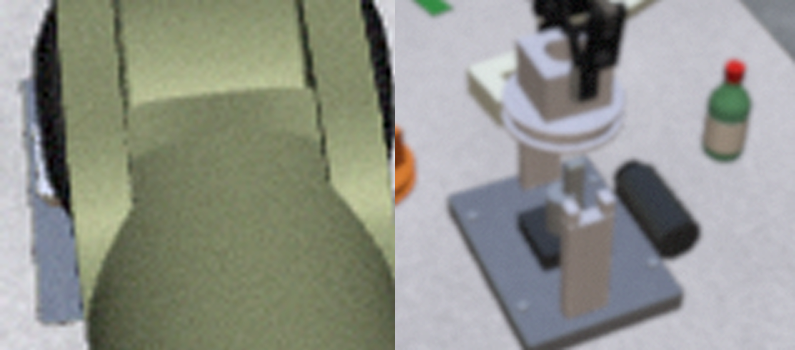

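>>> jog_arm(
  rows=[
    [0.04, [-0.0012, 0.0008, 0.015], [-0.0034, -0.0059, 0.0036]],
    [0.04, [0, 0, 0.02], [0, 0, 0]],
    [0.04, [0, 0, 0.01], [0, 0, 0]],
    [0.04, [0, 0, 0.005], [0, 0, 0]],
    [0.04, [0, 0, 0.005], [0, 0, 0]],
    [0.04, [0, 0, 0.005], [0, 0, 0]],
    [0.04, [0, 0, 0.005], [0, 0, 0]],
    [0.04, [0, 0, 0], [0, 0, 0]],
  ],
)

```text
time: 17.65
eef_pos: [0.5857, -0.0036, 0.1409]
tool_rot: [[-0.997, -0.081, 0.0], [-0.081, 0.997, -0.0], [-0.0, -0.0, -1.0]]
contact_force: [0.0, 0.1, -5.0]
width: 0.0564
```

>>> jog_arm(
  rows=[
    [0.04, [0, 0, 0.006], [0, 0, 0]],
    [0.04, [0, 0, 0.006], [0, 0, 0]],
    [0.04, [0, 0, 0.004], [0, 0, 0]],
    [0.04, [0, 0, 0.004], [0, 0, 0]],
    [0.04, [0, 0, 0.004], [0, 0, 0]],
    [0.04, [0, 0, 0.003], [0, 0, 0]],
    [0.04, [0, 0, 0.003], [0, 0, 0]],
    [0.04, [0, 0, 0], [0, 0, 0]],
  ],
)

```text
time: 18.65
eef_pos: [0.5858, -0.0036, 0.111]
tool_rot: [[-0.997, -0.081, 0.0], [-0.081, 0.997, -0.0], [-0.0, -0.0, -1.0]]
contact_force: [-0.3, -0.2, -5.9]
width: 0.0563
```

Underside is about 7 mm below the shaft's top with no contact. I continue down.

>>> jog_arm(
  rows=[
    [0.04, [0, 0, 0.006], [0, 0, 0]],
    [0.04, [0, 0, 0.006], [0, 0, 0]],
    [0.04, [0, 0, 0.006], [0, 0, 0]],
    [0.04, [0, 0, 0.005], [0, 0, 0]],
    [0.04, [0, 0, 0.004], [0, 0, 0]],
    [0.04, [0, 0, 0.002], [0, 0, 0]],
    [0.04, [0, 0, 0.002], [0, 0, 0]],
    [0.04, [0, 0, 0.001], [0, 0, 0]],
    [0.04, [0, 0, 0], [0, 0, 0]],
  ],
)

```text
time: 19.77
eef_pos: [0.5859, -0.0036, 0.0792]
tool_rot: [[-0.997, -0.081, 0.001], [-0.081, 0.997, -0.0], [-0.001, -0.0, -1.0]]
contact_force: [0.8, -0.6, -5.5]
width: 0.0569
```

>>> jog_arm(
  rows=[
    [0.04, [0, 0, 0.001], [0, 0, 0]],
    [0.04, [0, 0, 0.001], [0, 0, 0]],
    [0.04, [0, 0, 0.001], [0, 0, 0]],
    [0.04, [0, 0, 0], [0, 0, 0]],
  ],
)

```text
time: 20.27
eef_pos: [0.586, -0.0037, 0.0777]
tool_rot: [[-0.997, -0.081, 0.001], [-0.081, 0.997, 0.0], [-0.001, -0.0, -1.0]]
contact_force: [-10.5, -1.2, 26.2]
width: 0.0566
```

>>> jog_arm(
  rows=[
    [0.04, [0, 0, -0.0015], [0, 0, 0]],
    [0.078, [0, 0, 0], [0, 0, 0]],
    [0.078, [0, 0, 0], [0, 0, 0]],
    [0.078, [0, 0, 0], [0, 0, 0]],
    [0.078, [0, 0, -0.02], [0, 0, 0]],
    [0.078, [0, 0, -0.04], [0, 0, 0]],
    [0.078, [0, 0, -0.05], [0, 0, 0]],
    [0.078, [0, 0, -0.05], [0, 0, 0]],
    [0.078, [0, 0, 0], [0, 0, 0]],
  ],
)

```text
time: 21.4
eef_pos: [0.5874, -0.0036, 0.2414]
tool_rot: [[-0.997, -0.081, 0.007], [-0.081, 0.997, 0.0], [-0.007, -0.0, -1.0]]
contact_force: [-0.6, -0.8, -1.0]
width: 0.0782
```

```bash
python3 g.py .4136 -.2552 .2 64.2
```

```text
t 21.4 pos [ 0.5874 -0.0036  0.2414] yaw_y 94.62 w 0.0782 F [-0.6 -0.8 -1. ] j [-5. 26. -1. 97.  0. 57. 89.]
shift now [ 0.1938 -0.2367  0.0402] turn [0.0017 0.0066 0.531 ] shift after turn [ 0.047  -0.3022  0.0414]
```

>>> jog_arm(
  rows=[
    [0.05, [0.0277, -0.0338, 0.006], [0, 0.0066, 0]],
    [0.05, [0.0277, -0.0338, 0.006], [0, 0, 0]],
    [0.05, [0.0277, -0.0338, 0.006], [0, 0, 0]],
    [0.05, [0.0277, -0.0338, 0.006], [0, 0, 0]],
    [0.05, [0.0277, -0.0338, 0.006], [0, 0, 0]],
    [0.05, [0.0277, -0.0338, 0.006], [0, 0, 0]],
    [0.05, [0.0277, -0.0338, 0.006], [0, 0, 0]],
    [0.05, [0, 0, 0], [0, 0, 0.175]],
    [0.05, [0, 0, 0], [0, 0, 0.175]],
    [0.05, [0, 0, 0], [0, 0, 0.175]],
    [0.05, [0, 0, 0], [0, 0, 0.175]],
    [0.05, [0, 0, 0], [0, 0, 0.175]],
    [0.05, [0, 0, 0], [0, 0, 0.175]],
    [0.05, [0, 0, 0], [0, 0, 0.175]],
    [0.05, [0, 0, 0], [0, 0, 0.175]],
    [0.05, [0, 0, 0], [0, 0, 0.175]],
    [0.05, [0, 0, 0], [0, 0, 0.175]],
    [0.05, [0, 0, 0], [0, 0, 0.175]],
    [0.05, [0, 0, 0], [0, 0, 0.175]],
    [0.05, [0, 0, 0], [0, 0, 0]],
  ],
)

```text
time: 23.9
eef_pos: [0.4113, -0.2549, 0.1962]
tool_rot: [[0.432, 0.902, -0.007], [0.902, -0.432, -0.001], [-0.004, -0.006, -1.0]]
contact_force: [0.1, -0.2, -1.0]
width: 0.0499
```

```bash
python3 g.py .4136 -.2551 .003 -25.8
python3 - <<'E'
from h import *
a=grab("top","t4.png");s=grab("side","s4.png")
f=lambda c,k:cv2.convertScaleAbs(cv2.resize(c,None,fx=k,fy=k,interpolation=cv2.INTER_CUBIC),alpha=1.7)
cv2.imwrite("pics/c7.png",np.hstack([f(a[175:240,220:310],4.4)[:280,:395],f(s[150:262,200:360],2.5)[:280,:400]]))
E
```

```text
t 23.9 pos [ 0.4113 -0.2549  0.1962] yaw_y -25.62 w 0.0499 F [ 0.1 -0.2 -1. ] j [ -0.  23.  33. 116. -17.  46.  16.]
shift now [0.0016 0.0033 0.1932] turn [-0.0059  0.0037  0.0032] shift after turn [0.0008 0.0022 0.1932]
```

View pics/c7.png

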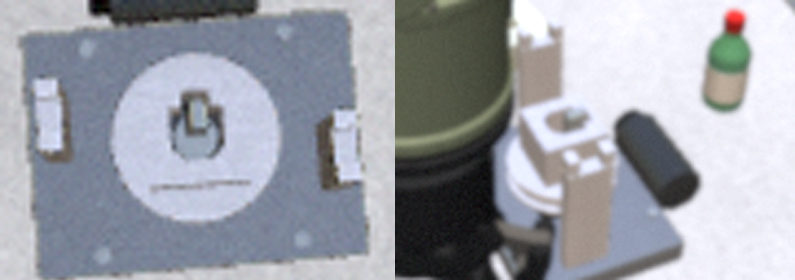

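The pulley is home, level, with the key standing in its keyway at crop (197,110). Next is the bar.

>>> jog_arm(
  rows=[
    [0.05, [0.001, 0.0022, 0.03], [-0.0059, 0.0037, 0.003]],
    [0.05, [0, 0, 0.045], [0, 0, 0]],
    [0.05, [0, 0, 0.045], [0, 0, 0]],
    [0.05, [0, 0, 0.035], [0, 0, 0]],
    [0.05, [0, 0, 0.02], [0, 0, 0]],
    [0.05, [0, 0, 0.011], [0, 0, 0]],
    [0.05, [0, 0, 0.005], [0, 0, 0]],
    [0.05, [0, 0, 0], [0, 0, 0]],
    [0, [0, 0, 0], [0, 0, 0]],
    [0, [0, 0, 0], [0, 0, 0]],
    [0, [0, 0, 0], [0, 0, 0]],
    [0, [0, 0, 0], [0, 0, 0]],
    [0, [0, 0, 0], [0, 0, 0]],
  ],
  squeeze=80,
)

```text
time: 25.62
eef_pos: [0.4141, -0.2552, 0.0064]
tool_rot: [[0.436, 0.9, 0.002], [0.9, -0.436, 0.0], [0.001, 0.002, -1.0]]
contact_force: [-2.5, 2.1, 15.8]
width: 0.0112
```

>>> jog_arm(
  rows=[
    [0, [0, 0, -0.01], [0, 0, 0]],
    [0, [0, 0, -0.03], [0, 0, 0]],
    [0, [0, 0, -0.045], [0, 0, 0]],
    [0, [0, 0, -0.045], [0, 0, 0]],
    [0, [0, 0, -0.045], [0, 0, 0]],
    [0, [0, 0, -0.03], [0, 0, 0]],
    [0, [0, 0, 0], [0, 0, 0]],
  ],
)

```text
time: 26.5
eef_pos: [0.4144, -0.2554, 0.2128]
tool_rot: [[0.436, 0.9, 0.005], [0.9, -0.436, -0.001], [0.002, 0.004, -1.0]]
contact_force: [-0.5, 0.2, -2.5]
width: 0.0109
```

```bash
python3 g.py .5852 -.0035 .205 4.75;  python3 - <<'E'
from h import *
s=grab("side","s5.png");grab("top","t5.png")
cv2.imwrite("pics/c8.png",cv2.convertScaleAbs(cv2.resize(s[150:384,120:400],None,fx=2.4,fy=2.4,interpolation=cv2.INTER_CUBIC),alpha=1.6))
E
```

```text
t 26.5 pos [ 0.4144 -0.2554  0.2128] yaw_y -25.84 w 0.0109 F [-0.5  0.2 -2.5] j [ -2.  22.  35. 115. -17.  48.  16.]
shift now [0.3012 0.0439 0.0085] turn [ 4.700e-03 -4.000e-04 -5.338e-01] shift after turn [0.2369 0.1911 0.0078]
```

View pics/c8.png

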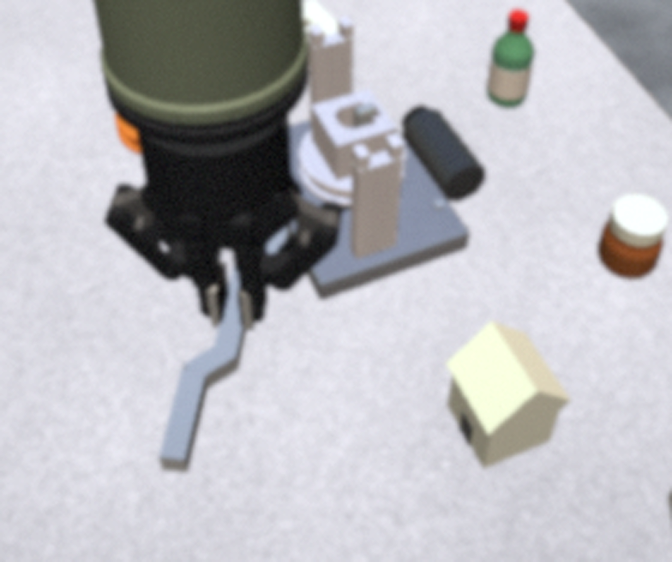

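>>> jog_arm(
  rows=[
    [0, [0, 0, 0], [0.001, 0, -0.1335]],
    [0, [0, 0, 0], [0.001, 0, -0.1335]],
    [0, [0, 0, 0], [0.001, 0, -0.1335]],
    [0, [0, 0, 0], [0.001, 0, -0.1335]],
    [0, [0.0338, 0.0273, 0], [0, 0, 0]],
    [0, [0.0338, 0.0273, 0], [0, 0, 0]],
    [0, [0.0338, 0.0273, 0], [0, 0, 0]],
    [0, [0.0338, 0.0273, 0], [0, 0, 0]],
    [0, [0.0338, 0.0273, 0], [0, 0, 0]],
    [0, [0.0338, 0.0273, 0], [0, 0, 0]],
    [0, [0.0338, 0.0273, 0], [0, 0, 0]],
    [0, [0, 0, 0], [0, 0, 0]],
    [0, [0, 0, 0], [0, 0, 0]],
  ],
)

```text
time: 28.22
eef_pos: [0.5838, -0.0042, 0.2093]
tool_rot: [[-0.082, 0.997, -0.005], [0.997, 0.082, 0.0], [0.001, -0.005, -1.0]]
contact_force: [-0.8, -0.6, -2.0]
width: 0.0111
```

```bash
python3 g.py .5852 -.0035 .164 4.75;  python3 - <<'E'
from h import *
s=grab("side","s6.png");a=grab("top","t6.png")
f=lambda c,k:cv2.convertScaleAbs(cv2.resize(c,None,fx=k,fy=k,interpolation=cv2.INTER_CUBIC),alpha=1.7)
cv2.imwrite("pics/c9.png",np.hstack([f(a[165:245,215:315],4)[:320,:395],f(s[120:248,200:360],2.5)[:320,:400]]))
p=np.array(robot.observe()["eef_pos"]);c,sn=np.cos(np.radians(4.75)),np.sin(np.radians(4.75));z=p[2]-.006+.014
E_=lambda x,y:[p[0]+c*x-sn*y,p[1]+sn*x+c*y,z]
q=proj("side",[E_(.008,-.1),E_(.022,.1),E_(.008,.1),E_(-.022,-.1),E_(-.008,-.1)]);print("crop",((q-[200,120])*2.5+[395,0]).round(0))
q=proj("top",[E_(.008,.1),E_(.022,.1),E_(-.022,-.1),E_(-.008,-.1)]);print("crop",((q-[215,165])*4).round(0))
E
```

```text
t 28.23 pos [ 0.5838 -0.0042  0.2093] yaw_y 4.72 w 0.0111 F [-0.8 -0.6 -2. ] j [-21.  29.  23. 100. -14.  54.  12.]
shift now [0.0005 0.0017 0.0452] turn [-0.005  -0.0007 -0.0005] shift after turn [0.0006 0.0015 0.0453]
crop [[634. 166.]
 [540.  24.]
 [525.  27.]
 [597. 177.]
 [615. 172.]]
crop [[ 25. 151.]
 [ 23. 126.]
 [380. 175.]
 [378. 150.]]
```

View pics/c9.png

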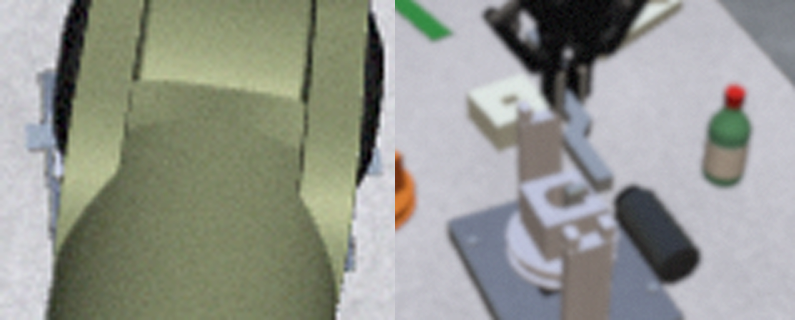

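Bar is level and aligned: its left end sits at crop (27,125–150), where (24,126–151) was predicted. I lower it into the notches.

>>> jog_arm(
  rows=[
    [0, [0.0006, 0.0015, 0.01], [-0.005, 0, 0]],
    [0, [0, 0, 0.02], [0, 0, 0]],
    [0, [0, 0, 0.015], [0, 0, 0]],
    [0, [0, 0, 0.005], [0, 0, 0]],
    [0, [0, 0, 0.005], [0, 0, 0]],
    [0, [0, 0, 0.004], [0, 0, 0]],
    [0, [0, 0, 0], [0, 0, 0]],
  ],
)

```text
time: 29.2
eef_pos: [0.5857, -0.0029, 0.1512]
tool_rot: [[-0.083, 0.997, 0.001], [0.997, 0.083, 0.001], [0.001, 0.001, -1.0]]
contact_force: [-4.3, -1.0, -4.2]
width: 0.0113
```

>>> jog_arm(
  rows=[
    [0, [0, -0.001, 0], [0, 0, 0]],
    [0, [0, 0, 0.003], [0, 0, 0]],
    [0, [0, 0, 0.002], [0, 0, 0]],
    [0, [0, 0, 0.002], [0, 0, 0]],
    [0, [0, 0, 0.0015], [0, 0, 0]],
    [0, [0, 0, 0], [0, 0, 0]],
  ],
)

```text
time: 29.95
eef_pos: [0.585, -0.0029, 0.1428]
tool_rot: [[-0.083, 0.997, 0.002], [0.997, 0.083, 0.001], [0.001, 0.002, -1.0]]
contact_force: [-0.1, 0.7, -1.6]
width: 0.0112
```

>>> jog_arm(
  rows=[
    [0, [0, 0, 0.001], [0, 0, 0]],
    [0, [0, 0, 0.001], [0, 0, 0]],
    [0, [0, 0, 0], [0, 0, 0]],
  ],
)

```text
time: 30.32
eef_pos: [0.5853, -0.0029, 0.1423]
tool_rot: [[-0.082, 0.997, 0.003], [0.997, 0.082, 0.002], [0.002, 0.003, -1.0]]
contact_force: [-8.7, 0.5, 23.8]
width: 0.011
```

>>> jog_arm(
  rows=[
    [0, [0, 0, -0.0015], [0, 0, 0]],
    [0.04, [0, 0, 0], [0, 0, 0]],
    [0.04, [0, 0, 0], [0, 0, 0]],
    [0.05, [0, 0, 0], [0, 0, 0]],
    [0.05, [0, 0, -0.02], [0, 0, 0]],
    [0.05, [0, 0, -0.03], [0, 0, 0]],
    [0.05, [0, 0, -0.04], [0, 0, 0]],
    [0.05, [0.05, -0.02, 0], [0, 0, 0]],
    [0.05, [0.05, -0.03, 0], [0, 0, 0]],
    [0.05, [0.05, -0.03, 0], [0, 0, 0]],
    [0.05, [0.05, -0.03, 0], [0, 0, 0]],
    [0.05, [0.05, -0.03, 0], [0, 0, 0]],
    [0.05, [0, 0, 0], [0, 0, 0]],
    [0.05, [0, 0, 0], [0, 0, 0]],
  ],
)

```text
time: 32.08
eef_pos: [0.4249, 0.2343, 0.2325]
tool_rot: [[-0.083, 0.997, 0.002], [0.997, 0.083, 0.001], [0.001, 0.003, -1.0]]
contact_force: [0.7, -0.0, -0.9]
width: 0.05
```

Run:
```python
from h import *
s=grab("side","s7.png");a=grab("top","t7.png")
f=lambda c,k:cv2.convertScaleAbs(cv2.resize(c,None,fx=k,fy=k,interpolation=cv2.INTER_CUBIC),alpha=1.7)
cv2.imwrite("pics/c10.png",np.hstack([f(a[165:245,215:315],4)[:320,:395],f(s[150:278,210:370],2.5)[:320,:400]]))
c,sn=np.cos(np.radians(4.75)),np.sin(np.radians(4.75))
E_=lambda x,y:[.5852+c*x-sn*y,-.0035+sn*x+c*y,.15]
q=proj("top",[E_(.008,.1),E_(.022,.1),E_(-.022,-.1),E_(-.008,-.1)]);print("top crop",((q-[215,165])*4).round(0))
q=proj("side",[E_(.008,.1),E_(.022,.1),E_(-.022,-.1),E_(-.008,-.1)]);print("side crop",((q-[210,150])*2.5+[395,0]).round(0))
o=robot.observe();print(o["time"],o["contact_force"],o["eef_pos"])
```

```text
top crop [[ 31. 156.]
 [ 30. 133.]
 [366. 179.]
 [364. 156.]]
side crop [[502.  15.]
 [516.  12.]
 [570. 168.]
 [586. 163.]]
32.175 [0.50789849 0.74061599 0.20565251] [0.42535074 0.23351835 0.23240846]
```

View pics/c10.png

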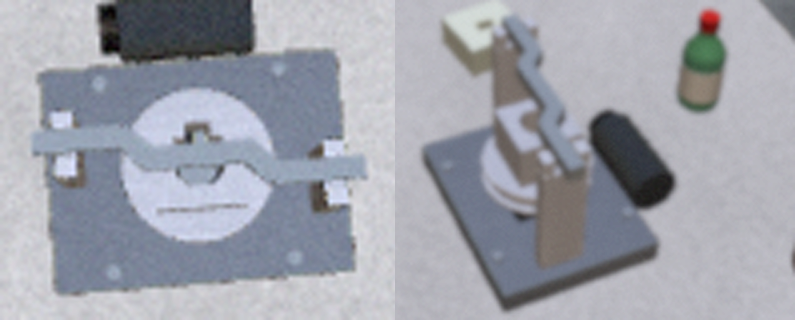

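The bar's ends are in both notches, at crop (32,132–155) and (366,155–179), within about 1 px of the prediction. The pulley and key are in place, so I'm handing in.

```bash
python3 -c "
from cell import robot; print(robot.hand_in())"
```

```text
the job is handed in; nothing more can be done
None
```

The drive is assembled and handed in at about 32 s of the 72 s allowed. The hand-in gave no verdict, so whether it passed is not confirmed.

- **Key:** it is in the shaft's slot and touched bottom at the expected height. In the pictures its top was about 1 px from the prediction.
- **Pulley:** it went down over the key and met the collar at the expected height. The top view shows it home, with the key in its keyway.
- **Bar:** both ends lie in their notches. The ends are within about 1 px of the predicted position in the top view. The gripper is open and about 0.28 m away horizontally, with only the sensor's idle reading, under 1 N.
- **House, glue bottle and jar:** the arm never went near them. The glue bottle appears in the last picture, but I did not measure how far any of the three had moved.

**Disagreements along the way:**
- My first position for the drive was about 3 mm off because of an image-filter error. I caught it by comparing the shaft and post tops, and fixed it before inserting the key. The key pickup was made with the same error, about 2 mm sideways, and this did no harm.
- The finger opening reads 1–3 mm below the true widths of the parts.
- The bar touched a notch wall lightly on the way down, at about 4 N, so I shifted it 1 mm.

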